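# Pack the hexagonal spice tins two high in the wooden tray

## Task

Pack the four hexagonal spice tins two high in the brown wooden tray: first stand the red and the yellow tin side by side on its floor, flat face against flat face and touching, then set the green tin centred on top of the red one, and last the white tin centred on top of the yellow one. Keep the tins upright, leave the round copper tin, the amber jar and the blue bowl where they are, and let go of everything at the end.

Things in the scene. Friction and masses are not known exactly. Their poses are not given: they have to be found in the camera images.
- red_mid (a point): centre (half-way up) of the red hexagonal tin: a regular hexagonal prism standing upright, 50 mm across opposite flat faces, 57.7 mm across corners, 44 mm tall, flat top and flat underside, about 120 g (85 to 170 g). z points up; x is square to one pair of flat faces, so the flat faces look along x and every 60 degrees from it
- yellow_mid (a point): centre (half-way up) of the yellow hexagonal tin: a regular hexagonal prism standing upright, 50 mm across opposite flat faces, 57.7 mm across corners, 44 mm tall, flat top and flat underside, about 120 g (85 to 170 g). z points up; x is square to one pair of flat faces, so the flat faces look along x and every 60 degrees from it
- green_mid (a point): centre (half-way up) of the green hexagonal tin: a regular hexagonal prism standing upright, 50 mm across opposite flat faces, 57.7 mm across corners, 44 mm tall, flat top and flat underside, about 120 g (85 to 170 g). z points up; x is square to one pair of flat faces, so the flat faces look along x and every 60 degrees from it
- white_mid (a point): centre (half-way up) of the white hexagonal tin: a regular hexagonal prism standing upright, 50 mm across opposite flat faces, 57.7 mm across corners, 44 mm tall, flat top and flat underside, about 120 g (85 to 170 g). z points up; x is square to one pair of flat faces, so the flat faces look along x and every 60 degrees from it
- wood_tray: the brown wooden tray to be filled, open at the top, 200 mm (x) by 150 mm (y), 14 mm tall, floor and walls 5 mm thick (inside 190 by 140 mm; rim 9 mm above the inner floor), fixed to the table; origin at the centre of its underside (table level), z up, x along the long side
- grey_tray: a grey plastic tray of the same size, not to be used, with the blue bowl in it: 200 mm (x) by 150 mm (y), 14 mm tall, floor and walls 5 mm thick (inside 190 by 140 mm; rim 9 mm above the inner floor), fixed to the table; origin at the centre of its underside (table level), z up, x along the long side
- round_tin_mid (a point): centre (half-way up) of a round copper-coloured tin, 55 mm in diameter, 40 mm tall, standing loose among the hexagonal tins; to be left alone. z up
- jar_mid (a point): centre (half-way up) of a small amber glass jar with a steel cap, 48 mm in diameter, 55 mm tall, standing loose among the hexagonal tins; to be left alone. z up
- bowl: blue melamine bowl, 116 mm across its rim, 45 mm tall, loose in the grey tray; to be left alone. Origin at the centre of its underside, z up
Not all that is in view belongs to the job. Of the things that look like the part that bears yellow_mid, the middle-sized one is meant.

How it is judged:
By the outcome, as a careful person would: the job done as asked, in the order asked, and still so for the second after the job is handed in, with the robot touching nothing.
It also fails if it takes over 106 s, if anything falls off the work surface, if the arm or the gripper's body presses on something with over 40 N, if the wrist force passes 120 N, or if a joint passes its speed limit or range.

## Robot

A 7-joint arm with a two-finger parallel gripper is mounted at the origin on the work surface. World frame = base frame: x ahead of the robot, y to its left, z up, the work surface at z = 0. Lengths are in m, angles in rad, forces in N, time in s.
With the tool pointing down it reaches from about 0.425 to 1.025 m from the base axis. Payload 3.6 kg.
Tool frame: the origin (TCP) lies midway between the tips of the shut fingers; the grasp point (between the pads) lies 19 mm behind it; y points along the fingers, x is the direction in which the jaws open and shut, and the axes are right-handed (so a half turn about y gives the same grasp; the last joint's range is limited). The gripper opens to 85 mm and grips with 20 to 120 N. Pads are 22 mm wide; open, the fingers measure 114 mm over their backs; the gripper's body (76 mm by 85 mm) begins 54 mm behind the grasp point. The pads swing forward as they close: fully open they stand 13 mm farther back than shut.
Start: joints at [-1.367, 0.591, 0.048, 1.609, -0.033, 0.943, -0.034], TCP at [0.213, 0.693, 0.231] pointing down, gripper open.
Joint ranges: [-2.69, 2.69], [-0.47, 2.24], [-1.27, 1.36], [0.19, 2.51], [-1.53, 4.68], [0.08, 2.07], [-3.09, 3.09]. Speed limits (rad/s): [2.57, 2.57, 3.14, 3.14, 3.14, 3.14, 3.14].

## Interface

Orientations are given as [roll, pitch, yaw] about the fixed x, y, z axes, in that order (R = Rz(yaw) Ry(pitch) Rx(roll)).
In Python, from station import arm gives the robot as it stands.
- The arm moves only by the tool drive_tool, never from a script. Its argument "moves" is a list of rows, each a list of 3 entries, a list of its own where there are three numbers: the turn, a rotation vector about the world's x, y, z in rad, then the shift along the world's x, y, z in mm, then the closure, from -1 (fully open) to 1 (shut), so that 0 is half open. In form: [[[ax, ay, az], [tx, ty, tz], jaw], ...]. A call has 1 to 12 rows; each row shifts and turns the commanded pose from where the row before left it; what a row does not reach is not made up. A row lasts 1/12 s, in which the tool goes at most 41.7 mm and 7.16 degrees, less where a joint would pass 70% of its speed; a pose out of reach is approached as far as the arm can. A call is refused whole if a number of a shift passes 41.7 or a number of a turn 0.125, either way. A call with a gripper value outside its range is refused whole. The fingers move at their own pace and stop on an object; "squeeze" is the grip in N (left out, the last holds). Time passes only in rows, so rows that do not move let the fingers close. It gives the time, the measured TCP pose, the force and the opening at its end, in the units of the state.
- arm.read_state(): the state, without advancing time (a new reading comes with each control period).
- arm.snapshot(name): name is "scene" or "top" or "wrist"; returns a dict with "pixels" (420x560x3 uint8, red, green, blue), "intrinsics" (3x3 intrinsics, pixels), "xyz" and "attitude" of the camera in the world; the wrist camera has in their place "hand_eye" (4x4, takes a point from camera to tool coordinates, whose origin is the TCP and whose axes are the tool frame's). Camera axes: x right, y down, z forward; pixel columns grow to the right and rows downward; lengths in m; the calibration is good to about 2 mm. A picture is of the moment at which its call begins: read the wrist's pose just before it. There is no depth.
- arm.sign_off(): hands the job in, once; it reports no verdict.
The state is a dict: "clock": time; "joints": joint angles; "qvel": joint speeds; "tau": joint torques, N m; "eef_pos": TCP position; "eef_rot": TCP orientation; "force": force on the tool from outside, world axes, zero at the start; "wrist_torque": the same for the moment, N m; "grip_width": opening from 0.0 (shut) to 1.0 (fully open).
Only numpy, scipy, OpenCV 4.12 (cv2) and the standard library are available. Lean on these libraries where they do the work, as an engineer would, in place of code of your own. Each camera call takes 0.05 s, during which the arm holds its last target. There are 200 camera calls.

## Working session

There is one attempt and no reset: what is moved stays moved. The work goes in short steps, Python scripts to look and compute and a tool call to move; the robot and the scene stay as the last step left them, time stands still between calls to the robot, and variables do not carry over. Pictures are saved under pics/ and viewed, about 12 in all and at most 16, crops included, and the job is handed in when it is done.

Besides the shell and the picture viewer there is one more tool, called after "Call:" as a command line: name --argument value ..., lists and objects as JSON in quotes. drive_tool: Moves the arm, as the interface text tells. Its arguments: {"type":"object","properties":{"moves":{"type":"array"},"squeeze":{"type":"number"}},"required":["moves"]}

```bash
mkdir -p pics
cat > h.py <<'E'
import numpy as np, cv2
from station import arm
from scipy.spatial.transform import Rotation as R
def snap(n,f):
    s=arm.read_state(); d=arm.snapshot(n); cv2.imwrite('pics/'+f+'.png',d['pixels'][:,:,::-1]); return s,d
E
python3 - <<'E'
from h import *
import pickle
s,_=snap('wrist','w0')
for n in('scene','top'):
    _,d=snap(n,n+'0'); pickle.dump(d,open(n+'.pkl','wb')); print(n,d['intrinsics'],d['xyz'],d['attitude'])
print(s); print(_.keys())
d=arm.snapshot('wrist'); print(d['hand_eye'],d['intrinsics'])
E
```

```text
scene [[420.40355002   0.         276.42351295]
 [  0.         420.40355002 211.90121264]
 [  0.           0.           1.        ]] [ 1.00502609 -0.42039542  0.7946263 ] [-2.46100475  0.00688747  0.80310525]
top [[387.86397152   0.         283.59396073]
 [  0.         387.86397152 211.09621356]
 [  0.           0.           1.        ]] [0.42434444 0.01335713 0.8073799 ] [-2.96062013 -0.00651849 -1.57913885]
{'clock': 0.0, 'joints': array([-1.36648497,  0.59211209,  0.04826931,  1.60984616, -0.0333092 ,
        0.94268755, -0.03368059]), 'qvel': array([-0.00120725,  0.00040922,  0.00096479, -0.00019793, -0.00140523,
       -0.00120808,  0.00143985]), 'tau': array([ 4.10886480e-05, -5.48717201e+01,  1.54646460e+00, -1.98117381e+01,
        9.34907439e-03,  8.90725030e-03,  6.45485159e-06]), 'eef_pos': array([0.21246391, 0.69229546, 0.23013629]), 'eef_rot': array([-1.57089866,  0.00224664,  1.27310411]), 'force': array([ 0.44989212, -0.43419252,  0.67269363]), 'wrist_torque': array([-0.0063313 , -0.00595226,  0.00918243]), 'grip_width': 1.0009301977305363}
dict_keys(['clock', 'joints', 'qvel', 'tau', 'eef_pos', 'eef_rot', 'force', 'wrist_torque', 'grip_width'])
[[ 9.99998734e-01 -1.30609364e-03  9.09083783e-04  2.89074230e-05]
 [-1.26338430e-03 -3.04268048e-01  9.52585618e-01 -1.43083195e-01]
 [-9.67560871e-04 -9.52585560e-01 -3.04269313e-01  7.67585636e-02]
 [ 0.00000000e+00  0.00000000e+00  0.00000000e+00  1.00000000e+00]] [[354.27138568   0.         275.41639191]
 [  0.         354.27138568 212.34945258]
 [  0.           0.           1.        ]]
```

View pics/top0.png

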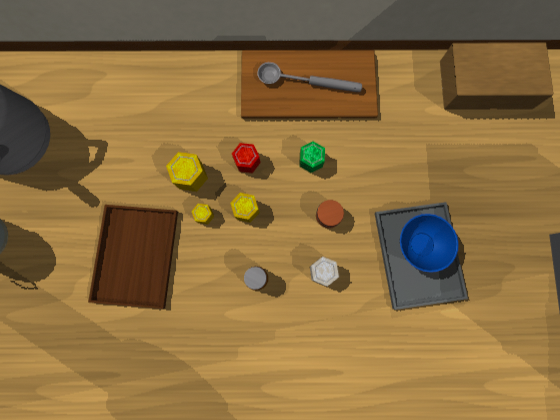

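View pics/scene0.png

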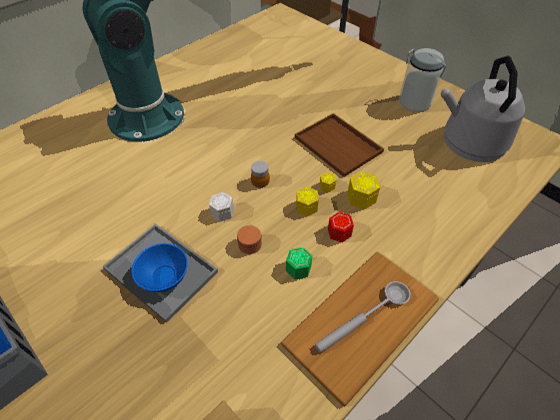

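Run:
```python
import cv2,numpy as np
im=cv2.imread('pics/top0.png')
t=[]
for x,y in[(246,157),(245,207),(313,157),(325,272)]:
    c=cv2.resize(im[y-20:y+20,x-25:x+25],None,fx=7,fy=7,interpolation=cv2.INTER_CUBIC)
    for i in range(0,50,10): cv2.putText(c,str(x-25+i),(i*7,10),0,.35,(255,255,255)); cv2.line(c,(i*7,0),(i*7,280),(90,90,90),1)
    for i in range(0,40,10): cv2.putText(c,str(y-20+i),(0,i*7+10),0,.35,(0,0,0)); cv2.line(c,(0,i*7),(350,i*7),(90,90,90),1)
    t.append(c)
cv2.imwrite('pics/c1.png',np.vstack([np.hstack(t[:2]),np.hstack(t[2:])]))
cv2.imwrite('pics/c2.png',cv2.resize(im[195:315,80:190],None,fx=5,fy=5,interpolation=cv2.INTER_CUBIC))
```

```text
(no output)
```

View pics/c1.png

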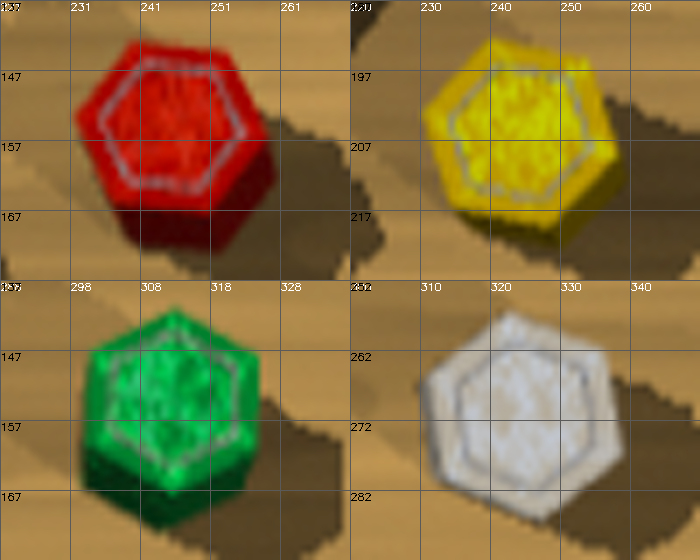

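View pics/c2.png

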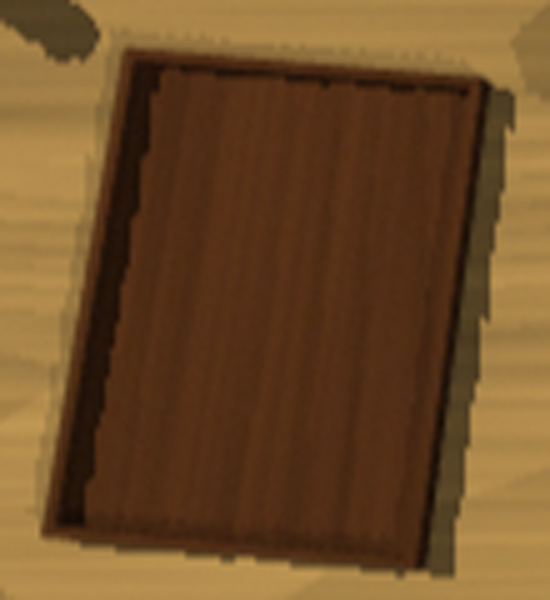

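```bash
cat >> h.py <<'E'
def topl(uv,z,K,C,Rm):
    uv=np.atleast_2d(np.array(uv,float)); r=np.c_[(uv-K[:2,2])/[K[0,0],K[1,1]],np.ones(len(uv))]@Rm.T
    return C+r*((z-C[2])/r[:,2])[:,None]
def hexfit(P):
    c=P.mean(0)[:2]; q=P[:,:2]-c; r=np.hypot(*q.T); a=np.angle(np.mean((q[:,0]+1j*q[:,1])**6/r**6))/6
    return c, np.degrees(a), r   # corner angle mod 60; flats at +30
E
cat > m.py <<'E'
from h import *
import pickle
d=pickle.load(open('top.pkl','rb')); K=d['intrinsics'];C=d['xyz'];Rm=R.from_euler('xyz',d['attitude']).as_matrix()
H={'red':((221,137),[(130,42),(228,52),(268,138),(213,212),(122,205),(77,118)]),
'yel':((220,187),[(142,38),(238,60),(268,155),(198,230),(105,208),(73,112)]),
'grn':((288,137),[(177,30),(258,75),(255,163),(172,215),(90,172),(93,75)]),
'wht':((300,252),[(158,32),(255,68),(275,170),(195,240),(92,203),(70,105)])}
for k,(o,p) in H.items():
    uv=(np.array(p)+.5)/7-.5+o; c,a,r=hexfit(topl(uv,.044,K,C,Rm)); print(k,c.round(4),'flat normals at',((a+30)%60).round(1),'r',(r*1e3).round(1),'dist',np.hypot(*c).round(3))
uv=(np.array([(125,48),(485,80),(420,570),(42,535)])+.5)/5-.5+(80,195)
P=topl(uv,.014,K,C,Rm)[:,:2]; print(P.round(4),P.mean(0)); 
for i in range(4): v=P[(i+1)%4]-P[i]; print(np.hypot(*v),np.degrees(np.arctan2(v[1],v[0])))
for n,u,z in[('copper',(330,213),.04),('jar',(256,278),.055),('big',(185,168),.06),('small',(202,213),.03)]: print(n,topl([u],z,K,C,Rm).round(3))
E
python3 m.py
```

```text
red [0.6821 0.0849] flat normals at 55.2 r [29.4 28.2 28.1 28.4 27.7 28.4] dist 0.687
yel [0.5757 0.0866] flat normals at 47.4 r [29.4 28.7 28.6 29.2 28.4 28.8] dist 0.582
grn [ 0.6832 -0.0532] flat normals at 29.2 r [28.3 28.8 26.7 28.6 29.3 27.7] dist 0.685
wht [ 0.4448 -0.0714] flat normals at 39.7 r [29.1 29.7 29.4 28.9 29.5 30.1] dist 0.451
[[0.5867 0.3791]
 [0.5721 0.2291]
 [0.3745 0.2467]
 [0.3893 0.3973]] [0.48066493 0.3130734 ]
0.15074770786626474 -95.56068984617315
0.19838540874783528 174.9109365604537
0.1513643766680087 84.37118860587012
0.1982013301225874 -5.266864340052729
copper [[ 0.56  -0.086  0.04 ]]
jar [[0.432 0.061 0.055]]
big [[0.65  0.203 0.06 ]]
small [[0.564 0.173 0.03 ]]
```

Call:
drive_tool --moves '[[[0,0,-0.0155],[23.5,-30.4,-4],-1],[[0,0,-0.0155],[23.5,-30.4,-4],-1],[[0,0,-0.0155],[23.5,-30.4,-4],-1],[[0,0,-0.0155],[23.5,-30.4,-4],-1],[[0,0,-0.0155],[23.5,-30.4,-4],-1],[[0,0,-0.0155],[23.5,-30.4,-4],-1],[[0,0,-0.0155],[23.5,-30.4,-4],-1],[[0,0,-0.0155],[23.5,-30.4,-4],-1],[[0,0,-0.0155],[23.5,-30.4,-4],-1],[[0,0,-0.0155],[23.5,-30.4,-4],-1],[[0,0,-0.0155],[23.5,-30.4,-4],-1],[[0,0,-0.0155],[23.5,-30.4,-4],-1]]' --squeeze 40

```text
clock: 1.2
eef_pos: [0.4955, 0.3267, 0.1832]
eef_rot: [-1.571, -0.0, 1.086]
force: [-0.3, 0.4, -0.0]
grip_width: 1.001
```

Call:
drive_tool --moves '[[[0,0,-0.0155],[23.5,-30.4,-4],-1],[[0,0,-0.0155],[23.5,-30.4,-4],-1],[[0,0,-0.0155],[23.5,-30.4,-4],-1],[[0,0,-0.0155],[23.5,-30.4,-4],-1],[[0,0,-0.0155],[23.5,-30.4,-4],-1],[[0,0,-0.0155],[23.5,-30.4,-4],-1],[[0,0,-0.0155],[23.5,-30.4,-4],-1],[[0,0,-0.0155],[23.5,-30.4,-4],-1],[[0,0,0],[0,0,0],-1],[[0,0,0],[0,0,0],-1],[[0,0,0],[0,0,0],-1]]'

```text
clock: 2.12
eef_pos: [0.6822, 0.0855, 0.1509]
eef_rot: [-1.569, 0.0, 0.963]
force: [-0.5, 0.6, -0.1]
grip_width: 1.0
```

```bash
cat > wl.py <<'E'
from h import *
import sys,pickle
f=sys.argv[1]
s,d=snap('wrist',f); s2=dict(s); pickle.dump((s,d),open(f+'.pkl','wb'))
print(s['clock'],s['eef_pos'].round(4),s['eef_rot'].round(4),s['force'].round(1),s['grip_width'])
E
cat >> h.py <<'E'
def wcam(f):
    import pickle
    s,d=pickle.load(open(f+'.pkl','rb')); T=np.eye(4);T[:3,:3]=R.from_euler('xyz',s['eef_rot']).as_matrix();T[:3,3]=s['eef_pos']
    M=T@d['hand_eye']; return d['intrinsics'],M[:3,3],M[:3,:3]
E
python3 wl.py w1
```

```text
2.1167 [0.6822 0.0855 0.1509] [-1.5695e+00  1.0000e-04  9.6280e-01] [-0.5  0.6 -0.1] 1.0003197740613106
```

View pics/w1.png

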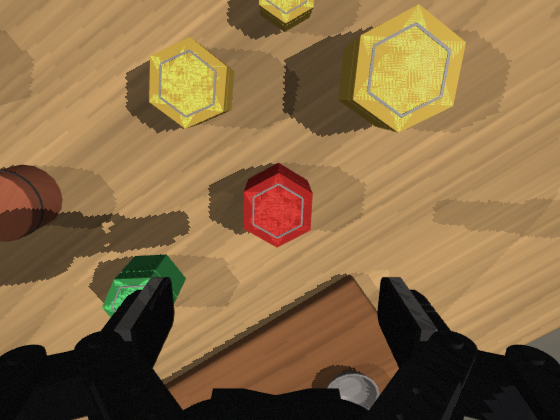

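Run:
```python
from h import *
a=wcam('w1')
for n,p in[('red',[(278,184),(303,197),(303,223),(278,238),(253,223),(253,197)]),('yel',[(187,50),(217,67),(216,100),(188,117),(160,100),(160,67)])]:
    c,b,r=hexfit(topl(p,.044,*a)); print(n,c,(b+30)%60,r)
```

```text
red [0.68486656 0.0867086 ] 55.15939905776159 [0.02016614 0.02101891 0.02107192 0.02171765 0.02102454 0.02106467]
yel [0.57826239 0.08796081] 53.179357435953094 [0.02066377 0.02235995 0.02072958 0.02127259 0.02206563 0.02042783]
```

Call:
drive_tool --moves '[[[0,0,0],[1.5,0.5,-29],-1],[[0,0,0],[0,0,-29],-1],[[0,0,0],[0,0,-29],-1],[[0,0,0],[0,0,-29],-1],[[0,0,0],[0,0,-29],-1],[[0,0,0],[0,0,0],-0.2],[[0,0,0],[0,0,0],0.6],[[0,0,0],[0,0,0],1],[[0,0,0],[0,0,0],1],[[0,0,0],[0,0,0],1],[[0,0,0],[0,0,0],1],[[0,0,0],[0,0,0],1]]' --squeeze 40

```text
clock: 3.17
eef_pos: [0.6853, 0.0859, 0.0081]
eef_rot: [-1.573, -0.002, 0.963]
force: [-0.0, 0.5, 6.2]
grip_width: 0.583
```

```bash
python3 wl.py w2
```

```text
3.1667 [0.6853 0.0859 0.0081] [-1.5725 -0.0019  0.9631] [-0.   0.5  6.2] 0.5832879221355751
```

View pics/w2.png

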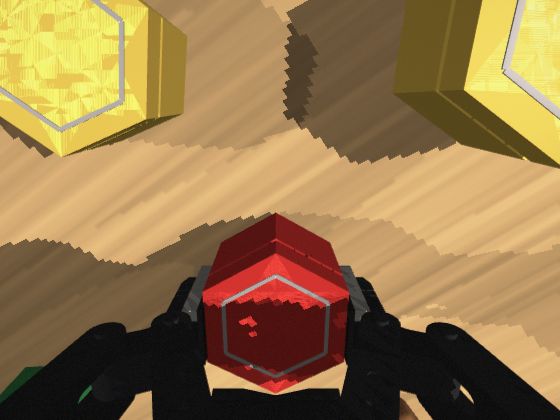

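```bash
cat > hand.py <<'E'
from h import *
import sys,pickle
def hand(f,p,z):
    a=wcam(f); s,_=pickle.load(open(f+'.pkl','rb')); c,b,r=hexfit(topl(p,z,*a)); psi=s['eef_rot'][2]
    o=c-s['eef_pos'][:2]; print(f,'centre',c.round(4),'flat',round((b+30)%60,1),'jaw',np.degrees(psi).round(1),'along jaw mm',(o@[np.cos(psi),np.sin(psi)]*1e3).round(1),'along toolz mm',(o@[-np.sin(psi),np.cos(psi)]*1e3).round(1),'r',(r*1e3).round(1))
    return o
E
python3 - <<'E'
from hand import *
o=hand('w2',[(276,276),(328,303),(329,350),(277,378),(226,351),(222,304)],.044); print(o)
t=np.array([.4807,.3131]); u=np.array([np.cos(np.radians(-5.2)),np.sin(np.radians(-5.2))])
for sg,n in((1,'red'),(-1,'yel')): print(n,t+sg*.025*u)
E
```

```text
w2 centre [0.6861 0.0862] flat 55.9 jaw 55.2 along jaw mm 0.7 along toolz mm -0.5 r [20.6 20.6 21.3 21.8 20.7 21.3]
[0.00075413 0.00027682]
red [0.50559711 0.31083419]
yel [0.45580289 0.31536581]
```

Call:
drive_tool --moves '[[[0,0,0],[0,0,35],1],[[0,0,0],[0,0,35],1],[[0,0,0],[0,0,35],1],[[0,0,0],[-22.5,28.1,0],1],[[0,0,0],[-22.5,28.1,0],1],[[0,0,0],[-22.5,28.1,0],1],[[0,0,0],[-22.5,28.1,0],1],[[0,0,0],[-22.5,28.1,0],1],[[0,0,0],[-22.5,28.1,0],1],[[0,0,0],[-22.5,28.1,0],1],[[0,0,0],[-22.5,28.1,0],1],[[0,0,0],[0,0,0],1]]' --squeeze 50

```text
clock: 4.22
eef_pos: [0.4971, 0.3192, 0.111]
eef_rot: [-1.564, -0.001, 0.976]
force: [-1.0, 0.5, -1.5]
grip_width: 0.579
```

Call:
drive_tool --moves '[[[0,0,0],[0,0,-24],1],[[0,0,0],[0,0,-24],1],[[0,0,0],[0,0,-24],1],[[0,0,0],[0,0,-20],1],[[0,0,0],[0,0,0],1],[[0,0,0],[0,0,0],1],[[0,0,0],[0,0,0],1]]'

```text
clock: 4.8
eef_pos: [0.5051, 0.3105, 0.0202]
eef_rot: [-1.572, -0.001, 0.963]
force: [0.9, 0.8, -1.0]
grip_width: 0.578
```

Call:
drive_tool --moves '[[[0,0,-0.005],[0,0,-4],1],[[0,0,0],[0,0,-2],1],[[0,0,0],[0,0,-1],1],[[0,0,0],[0,0,0],1],[[0,0,0],[0,0,0],1]]'

```text
clock: 5.22
eef_pos: [0.5047, 0.3107, 0.0131]
eef_rot: [-1.571, -0.001, 0.958]
force: [-0.8, 0.4, 5.2]
grip_width: 0.58
```

Call:
drive_tool --moves '[[[0,0,0],[0,0,0],0],[[0,0,0],[0,0,0],-0.6],[[0,0,0],[0,0,0],-1],[[0,0,0],[0,0,0],-1],[[0,0,0],[0,0,40],-1],[[0,0,0],[0,0,40],-1],[[0,0,0],[0,0,40],-1],[[0,0,0],[0,0,0],-1],[[0,0,0],[0,0,0],-1]]'

```text
clock: 5.97
eef_pos: [0.5058, 0.3114, 0.1348]
eef_rot: [-1.573, -0.005, 0.958]
force: [-0.9, -0.3, 0.1]
grip_width: 1.0
```

```bash
python3 wl.py w3
```

```text
5.9667 [0.5058 0.3114 0.1348] [-1.5727 -0.0052  0.958 ] [-0.9 -0.3  0.1] 0.9998479969936597
```

Call:
drive_tool --moves '[[[0,0,-0.012],[10.3,-31.9,0],-1],[[0,0,-0.012],[10.3,-31.9,0],-1],[[0,0,-0.012],[10.3,-31.9,0],-1],[[0,0,-0.012],[10.3,-31.9,0],-1],[[0,0,-0.012],[10.3,-31.9,0],-1],[[0,0,-0.012],[10.3,-31.9,0],-1],[[0,0,-0.012],[10.3,-31.9,0],-1],[[0,0,0],[0,0,0],-1],[[0,0,0],[0,0,0],-1],[[0,0,0],[0,0,0],-1]]'

```text
clock: 6.85
eef_pos: [0.5749, 0.0874, 0.1307]
eef_rot: [-1.568, 0.002, 0.874]
force: [0.1, 1.2, -0.0]
grip_width: 0.996
```

```bash
python3 wl.py w4; python3 -c "
import cv2,numpy as np
a=cv2.imread('pics/w3.png');b=cv2.imread('pics/w4.png')
cv2.imwrite('pics/w34.png',np.hstack([cv2.resize(a[100:400,80:480],None,fx=1,fy=1),b[100:400,80:480]]))"
```

```text
6.85 [0.5749 0.0874 0.1307] [-1.5681  0.0023  0.874 ] [ 0.1  1.2 -0. ] 0.9955922417838047
```

View pics/w34.png

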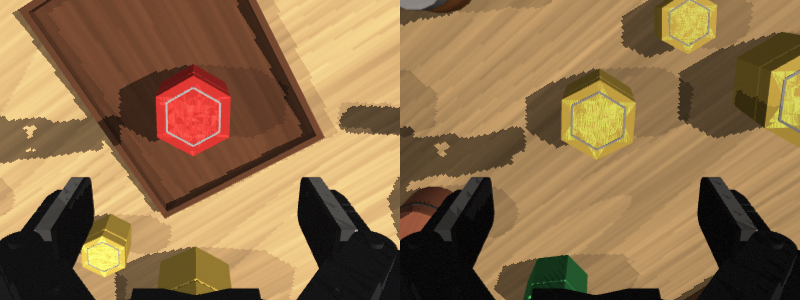

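Run:
```python
from hand import *
hand('w3',np.array([(193,88),(220,103),(220,132),(193,147),(167,132),(167,103)])+[80,100],.049)
hand('w4',np.array([(599,91),(627,107),(624,135),(598,148),(571,134),(573,106)])+[-320,100],.044)
im=cv2.imread('pics/w4.png')
cv2.imwrite('pics/w4c.png',cv2.resize(im[160:265,235:320],None,fx=6,fy=6,interpolation=cv2.INTER_CUBIC)[:590])
```

```text
w3 centre [0.5059 0.3109] flat 54.7 jaw 54.9 along jaw mm -0.4 along toolz mm -0.3 r [20.9 20.8 21.1 21.5 20.9 20.6]
w4 centre [0.5782 0.0881] flat 48.5 jaw 50.1 along jaw mm 2.7 along toolz mm -2.1 r [20.8 21.5 20.6 20.4 21.6 20.3]
```

View pics/w4c.png

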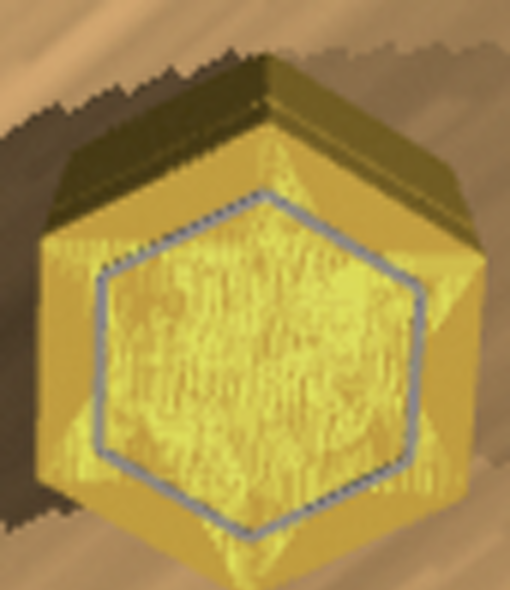

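Call:
drive_tool --moves '[[[0,0,-0.036],[2.6,0.4,-24.6],-1],[[0,0,0],[0,0,-24.6],-1],[[0,0,0],[0,0,-24.6],-1],[[0,0,0],[0,0,-24.6],-1],[[0,0,0],[0,0,-24.6],-1],[[0,0,0],[0,0,0],-0.2],[[0,0,0],[0,0,0],0.6],[[0,0,0],[0,0,0],1],[[0,0,0],[0,0,0],1],[[0,0,0],[0,0,0],1],[[0,0,0],[0,0,0],1],[[0,0,0],[0,0,0],1]]' --squeeze 50

```text
clock: 7.9
eef_pos: [0.5795, 0.0877, 0.0103]
eef_rot: [-1.572, -0.001, 0.838]
force: [-0.5, 0.2, 4.5]
grip_width: 0.577
```

```bash
python3 wl.py w5; python3 -c "
import cv2
cv2.imwrite('pics/w5c.png',cv2.resize(cv2.imread('pics/w5.png')[200:410,170:390],None,fx=2.7,fy=2.7))"
```

```text
7.9 [0.5795 0.0877 0.0103] [-1.5718e+00 -1.4000e-03  8.3810e-01] [-0.5  0.2  4.5] 0.5773351494040441
```

View pics/w5c.png

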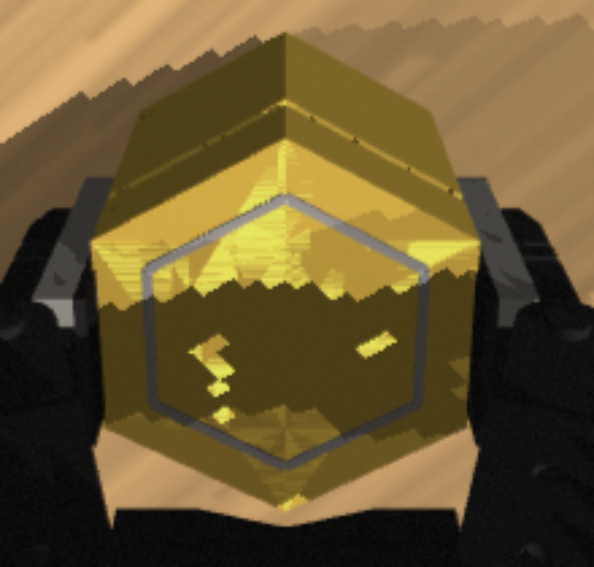

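Run:
```python
from hand import *
p=np.array([(285,198),(428,270),(420,403),(285,465),(153,405),(145,270)])/2.7+[170,200]
o=hand('w5',p,.044)
dr=.958-.838; c,s=np.cos(dr),np.sin(dr); o2=np.array([c*o[0]-s*o[1],s*o[0]+c*o[1]])
u=np.array([np.cos(.958-np.pi/3),np.sin(.958-np.pi/3)]); t=np.array([.5056,.311])-.055*u
print('tin',t,'tcp',t-o2,'delta',(t-o2-[.5795,.0877])*1e3,u)
```

```text
w5 centre [0.5805 0.0877] flat 48.0 jaw 48.0 along jaw mm 0.6 along toolz mm -0.7 r [20.8 21.2 21.1 20.7 21.1 21.1]
tin [0.45081865 0.31589936] tcp [0.44983734 0.31580075] delta [-129.66266437  228.10075343] [ 0.99602454 -0.08907932]
```

Call:
drive_tool --moves '[[[0,0,0],[0,0,34],1],[[0,0,0],[0,0,34],1],[[0,0,0],[0,0,34],1],[[0,0,0.015],[-16.2,28.5,0],1],[[0,0,0.015],[-16.2,28.5,0],1],[[0,0,0.015],[-16.2,28.5,0],1],[[0,0,0.015],[-16.2,28.5,0],1],[[0,0,0.015],[-16.2,28.5,0],1],[[0,0,0.015],[-16.2,28.5,0],1],[[0,0,0.015],[-16.2,28.5,0],1],[[0,0,0.015],[-16.2,28.5,0],1],[[0,0,0],[0,0,0],1]]'

```text
clock: 8.95
eef_pos: [0.4445, 0.3237, 0.1113]
eef_rot: [-1.566, -0.003, 0.97]
force: [-0.7, 0.8, -1.4]
grip_width: 0.579
```

Call:
drive_tool --moves '[[[0,0,0],[0,0,0],1],[[0,0,0],[0,0,0],1],[[0,0,0],[0,0,-25],1],[[0,0,0],[0,0,-25],1],[[0,0,0],[0,0,-25],1],[[0,0,0],[0,0,-15],1],[[0,0,0],[0,0,0],1],[[0,0,0],[0,0,0],1],[[0,0,0],[0,0,0],1]]'

```text
clock: 9.7
eef_pos: [0.4506, 0.3147, 0.0221]
eef_rot: [-1.572, -0.001, 0.956]
force: [0.2, 0.6, -0.9]
grip_width: 0.577
```

Call:
drive_tool --moves '[[[0,0,0.002],[0,1,-4],1],[[0,0,0],[0,0,-2],1],[[0,0,0],[0,0,0],1],[[0,0,0],[1,-0.1,0],1],[[0,0,0],[1,-0.1,0],1],[[0,0,0],[1,-0.1,0],1],[[0,0,0],[0,0,0],1],[[0,0,0],[0,0,0],1]]'

```text
clock: 10.37
eef_pos: [0.4525, 0.3162, 0.0154]
eef_rot: [-1.571, -0.0, 0.96]
force: [0.0, -0.7, -1.4]
grip_width: 0.578
```

Call:
drive_tool --moves '[[[0,0,0],[1,-0.1,-0.7],1],[[0,0,0],[1,-0.1,0],1],[[0,0,0],[0.5,0,0],1],[[0,0,0],[0,0,0],1],[[0,0,0],[0,0,0],1]]'

```text
clock: 10.78
eef_pos: [0.4526, 0.3162, 0.0153]
eef_rot: [-1.568, 0.003, 0.961]
force: [-4.6, 0.5, 9.0]
grip_width: 0.576
```

Call:
drive_tool --moves '[[[0,0,0],[0.7,-0.1,0],1],[[0,0,0],[0.7,-0.1,0],1],[[0,0,0],[0.6,0,0],1],[[0,0,0],[0,0,0],1],[[0,0,0],[0,0,0],1]]'

```text
clock: 11.2
eef_pos: [0.453, 0.3161, 0.0153]
eef_rot: [-1.566, 0.004, 0.962]
force: [-6.9, 0.9, 11.5]
grip_width: 0.58
```

```bash
python3 wl.py w6; python3 -c "
import cv2
cv2.imwrite('pics/w6c.png',cv2.resize(cv2.imread('pics/w6.png')[180:410,100:390],None,fx=2.5,fy=2.5))"
```

```text
11.2 [0.453  0.3161 0.0153] [-1.5659  0.0045  0.9621] [-6.9  0.9 11.5] 0.5804888045777487
```

View pics/w6c.png

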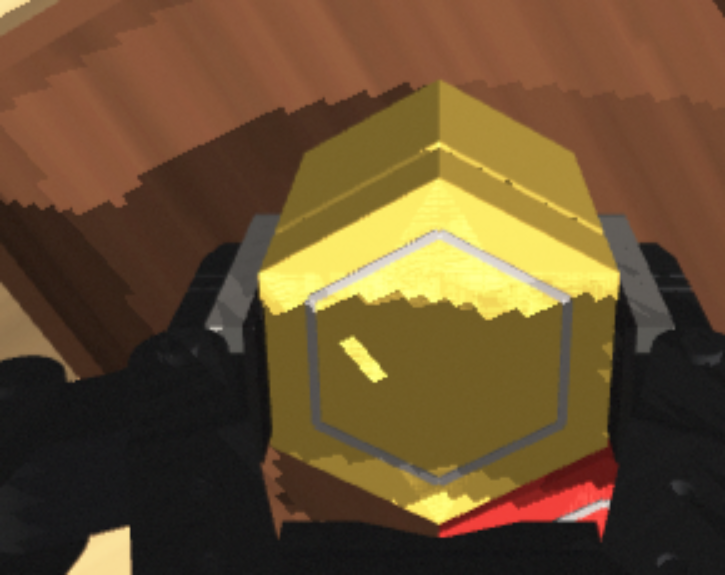

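Call:
drive_tool --moves '[[[0,0,0],[0,0,0.5],1],[[0,0,0],[0,0,0.3],1],[[0,0,0],[0,0,0],1],[[0,0,0],[0,0,0],1],[[0,0,0],[0,0,0],1]]'

```text
clock: 11.67
eef_pos: [0.4568, 0.3158, 0.0153]
eef_rot: [-1.571, 0.0, 0.96]
force: [-1.0, 0.9, 0.2]
grip_width: 0.577
```

```bash
python3 wl.py w7
```

```text
11.6667 [0.4568 0.3158 0.0153] [-1.5707e+00  2.0000e-04  9.6000e-01] [-1.   0.9  0.2] 0.5765679358387409
```

Call:
drive_tool --moves '[[[0,0,0],[0,0,0],0.1],[[0,0,0],[0,0,0],-0.2],[[0,0,0],[0,0,0],-0.6],[[0,0,0],[0,0,0],-1],[[0,0,0],[0,0,0],-1],[[0,0,0],[0,0,40],-1],[[0,0,0],[0,0,40],-1],[[0,0,0],[0,0,40],-1],[[0,0,0],[0,0,30],-1],[[0,0,0],[0,0,0],-1],[[0,0,0],[0,0,0],-1],[[0,0,0],[0,0,0],-1]]'

```text
clock: 12.72
eef_pos: [0.4563, 0.3155, 0.1651]
eef_rot: [-1.571, 0.0, 0.96]
force: [-0.5, 0.7, -0.3]
grip_width: 0.997
```

```bash
python3 wl.py w8; python3 -c "
import cv2
cv2.imwrite('pics/w8c.png',cv2.resize(cv2.imread('pics/w8.png')[150:330,180:400],None,fx=3.5,fy=3.3,interpolation=cv2.INTER_CUBIC))"
```

```text
12.7167 [0.4563 0.3155 0.1651] [-1.5705e+00  5.0000e-04  9.6010e-01] [-0.5  0.7 -0.3] 0.9966478568772982
```

View pics/w8c.png

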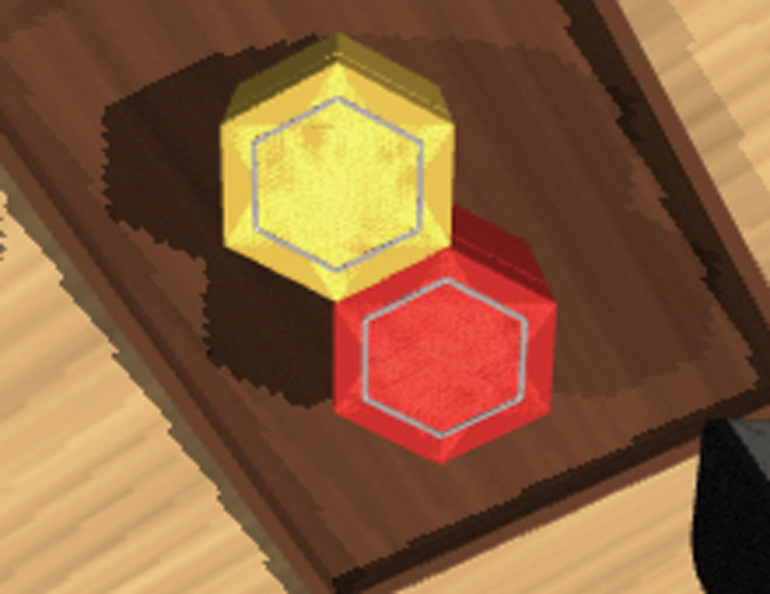

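Run:
```python
from hand import *
f=lambda p:np.array(p)/[3.5,3.3]+[180,150]
y=hand('w8',f([(338,97),(423,142),(421,232),(337,270),(254,228),(253,142)]),.049)
r=hand('w8',f([(445,280),(527,320),(524,398),(442,437),(363,402),(363,320)]),.049)
print(np.hypot(*(y-r)),np.degrees(np.arctan2(*(r-y)[::-1])))
```

```text
w8 centre [0.458 0.316] flat 54.4 jaw 55.0 along jaw mm 1.4 along toolz mm -1.1 r [21.  21.2 21.6 20.7 21.1 21.1]
w8 centre [0.5082 0.3106] flat 55.7 jaw 55.0 along jaw mm 25.7 along toolz mm -45.3 r [20.9 21.4 21.4 20.9 21.6 21.5]
0.05048258431828308 -6.149867657890003
```

Call:
drive_tool --moves '[[[0,0,-0.041],[20.9,-33.4,-2.7],-1],[[0,0,-0.041],[20.9,-33.4,-2.7],-1],[[0,0,-0.041],[20.9,-33.4,-2.7],-1],[[0,0,-0.041],[20.9,-33.4,-2.7],-1],[[0,0,-0.041],[20.9,-33.4,-2.7],-1],[[0,0,-0.041],[20.9,-33.4,-2.7],-1],[[0,0,-0.041],[20.9,-33.4,-2.7],-1],[[0,0,-0.041],[20.9,-33.4,-2.7],-1],[[0,0,-0.041],[20.9,-33.4,-2.7],-1],[[0,0,-0.041],[20.9,-33.4,-2.7],-1],[[0,0,-0.041],[20.9,-33.4,-2.7],-1],[[0,0,0],[0,0,0],-1]]'

```text
clock: 13.77
eef_pos: [0.689, -0.0634, 0.1337]
eef_rot: [-1.579, 0.003, 0.497]
force: [-0.1, -1.7, 0.8]
grip_width: 0.999
```

Call:
drive_tool --moves '[[[0,0,0],[0,0,0],-1],[[0,0,0],[0,0,0],-1]]'

```text
clock: 13.93
eef_pos: [0.6852, -0.0512, 0.1334]
eef_rot: [-1.568, 0.003, 0.509]
force: [-0.1, 1.2, -0.8]
grip_width: 1.003
```

```bash
python3 wl.py w9; python3 -c "
import cv2
cv2.imwrite('pics/w9c.png',cv2.resize(cv2.imread('pics/w9.png')[140:290,180:380],None,fx=4,fy=4,interpolation=cv2.INTER_CUBIC))"
```

```text
13.9333 [ 0.6852 -0.0512  0.1334] [-1.568   0.0033  0.5088] [-0.1  1.2 -0.8] 1.0027967393550448
```

View pics/w9c.png

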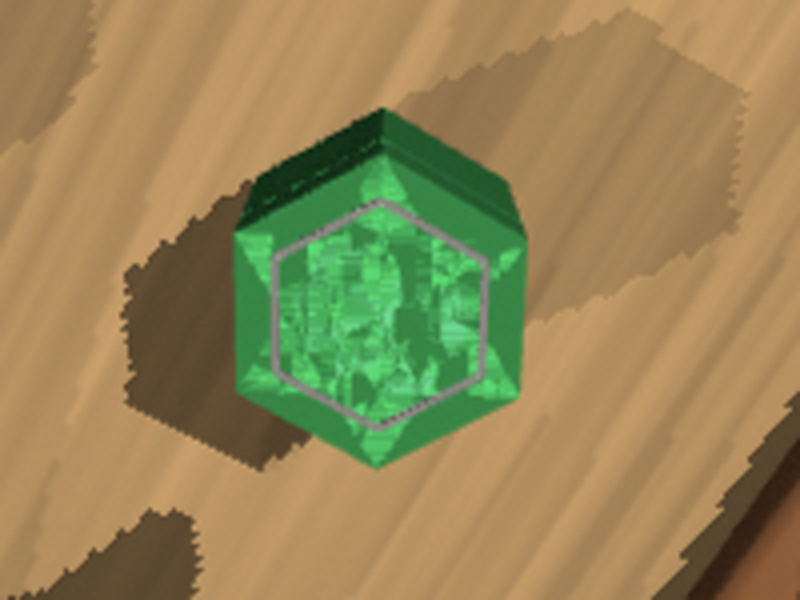

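Run:
```python
from hand import *
o=hand('w9',np.array([(382,202),(488,262),(483,375),(378,428),(275,373),(275,262)])/4+[180,140],.044);print(o)
```

```text
w9 centre [ 0.6865 -0.0527] flat 28.4 jaw 29.2 along jaw mm 0.4 along toolz mm -2.0 r [20.8 21.1 20.9 20.5 21.  20.7]
[ 0.00128539 -0.00154894]
```

Call:
drive_tool --moves '[[[0,0,-0.01],[1.3,-1.5,-25],-1],[[0,0,0],[0,0,-25],-1],[[0,0,0],[0,0,-25],-1],[[0,0,0],[0,0,-25],-1],[[0,0,0],[0,0,-25],-1],[[0,0,0],[0,0,0],-0.2],[[0,0,0],[0,0,0],0.6],[[0,0,0],[0,0,0],1],[[0,0,0],[0,0,0],1],[[0,0,0],[0,0,0],1],[[0,0,0],[0,0,0],1],[[0,0,0],[0,0,0],1]]'

```text
clock: 14.98
eef_pos: [0.6888, -0.053, 0.012]
eef_rot: [-1.572, -0.002, 0.499]
force: [-0.6, 0.6, 2.8]
grip_width: 0.575
```

```bash
python3 wl.py w10; python3 -c "
import cv2
cv2.imwrite('pics/w10c.png',cv2.resize(cv2.imread('pics/w10.png')[200:410,170:390],None,fx=2.7,fy=2.7))"
```

```text
14.9833 [ 0.6888 -0.053   0.012 ] [-1.5716 -0.0017  0.4992] [-0.6  0.6  2.8] 0.5746705604269678
```

View pics/w10c.png

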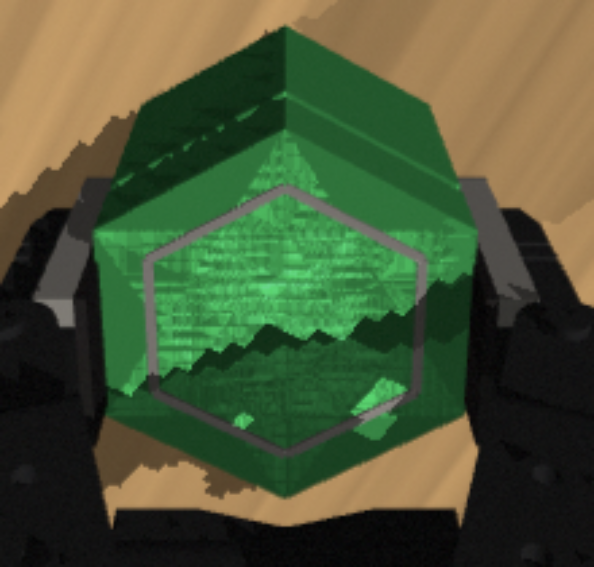

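Run:
```python
from hand import *
o=hand('w10',np.array([(285,188),(426,260),(418,393),(285,453),(153,393),(147,260)])/2.7+[170,200],.044)
dr=.960-.499; c,s=np.cos(dr),np.sin(dr); o2=np.array([c*o[0]-s*o[1],s*o[0]+c*o[1]])
t=np.array([.5079,.3112]); print(t-o2,(t-o2-[.6888,-.053])*1e3,dr)
```

```text
w10 centre [ 0.6896 -0.0526] flat 28.4 jaw 28.6 along jaw mm 0.8 along toolz mm -0.0 r [20.9 21.2 21.2 20.7 21.1 21. ]
[0.50737427 0.31053513] [-181.42572703  363.53513137] 0.46099999999999997
```

Call:
drive_tool --moves '[[[0,0,0],[0,0,35],1],[[0,0,0],[0,0,35],1],[[0,0,0],[0,0,35],1],[[0,0,0],[0,0,35],1],[[0,0,0.042],[-16.5,33,0],1],[[0,0,0.042],[-16.5,33,0],1],[[0,0,0.042],[-16.5,33,0],1],[[0,0,0.042],[-16.5,33,0],1],[[0,0,0.042],[-16.5,33,0],1],[[0,0,0.042],[-16.5,33,0],1],[[0,0,0.042],[-16.5,33,0],1],[[0,0,0.042],[-16.5,33,0],1]]'

```text
clock: 16.03
eef_pos: [0.5549, 0.2121, 0.1508]
eef_rot: [-1.571, -0.0, 0.837]
force: [0.4, 0.3, -1.3]
grip_width: 0.579
```

Call:
drive_tool --moves '[[[0,0,0.042],[-16.5,33,0],1],[[0,0,0.042],[-16.5,33,0],1],[[0,0,0.042],[-16.5,33,0],1],[[0,0,0],[0,0,0],1],[[0,0,0],[0,0,0],1],[[0,0,0],[0,0,0],1],[[0,0,0],[0,0,-25],1],[[0,0,0],[0,0,-25],1],[[0,0,0],[0,0,-25],1],[[0,0,0],[0,0,0],1],[[0,0,0],[0,0,0],1],[[0,0,0],[0,0,0],1]]'

```text
clock: 17.03
eef_pos: [0.508, 0.3088, 0.0766]
eef_rot: [-1.572, -0.001, 0.959]
force: [0.1, 0.6, -1.2]
grip_width: 0.578
```

Call:
drive_tool --moves '[[[0,0,0.001],[-0.6,1.7,-5],1],[[0,0,0],[0,0,-5],1],[[0,0,0],[0,0,-2],1],[[0,0,0],[0,0,0],1],[[0,0,0],[0,0,0],1]]'

```text
clock: 17.45
eef_pos: [0.5059, 0.3117, 0.0638]
eef_rot: [-1.571, -0.0, 0.962]
force: [0.0, -0.3, -1.3]
grip_width: 0.575
```

Call:
drive_tool --moves '[[[0,0,0],[0,0,0],1],[[0,0,0],[0,0,0],1],[[0,0,0],[0,0,0],1]]'

```text
clock: 17.7
eef_pos: [0.506, 0.3117, 0.0639]
eef_rot: [-1.571, -0.0, 0.962]
force: [0.3, 0.2, -1.6]
grip_width: 0.574
```

Call:
drive_tool --moves '[[[0,0,0],[0,0,0],1]]'

```text
clock: 17.78
eef_pos: [0.506, 0.3116, 0.0638]
eef_rot: [-1.571, -0.0, 0.962]
force: [0.8, -0.0, -1.5]
grip_width: 0.576
```

Call:
drive_tool --moves '[[[0,0,0],[0,0,0],1]]'

```text
clock: 17.87
eef_pos: [0.506, 0.3116, 0.0638]
eef_rot: [-1.571, -0.0, 0.962]
force: [-0.0, -0.8, -2.2]
grip_width: 0.578
```

Call:
drive_tool --moves '[[[0,0,-0.002],[1.4,-1.1,0],1],[[0,0,0],[0,0,-1.5],1],[[0,0,0],[0,0,-1],1],[[0,0,0],[0,0,0],1],[[0,0,0],[0,0,0],1],[[0,0,0],[0,0,0],1]]'

```text
clock: 18.37
eef_pos: [0.5072, 0.3105, 0.0611]
eef_rot: [-1.571, 0.0, 0.96]
force: [-0.6, -1.1, -2.3]
grip_width: 0.58
```

Call:
drive_tool --moves '[[[0,0,0],[0,0,-0.5],1],[[0,0,0],[0,0,0],1],[[0,0,0],[0,0,0],1]]'

```text
clock: 18.62
eef_pos: [0.5073, 0.3105, 0.061]
eef_rot: [-1.571, -0.0, 0.96]
force: [-0.8, 0.4, 2.3]
grip_width: 0.577
```

Call:
drive_tool --moves '[[[0,0,0],[0,0,0],0.1],[[0,0,0],[0,0,0],-0.2],[[0,0,0],[0,0,0],-0.6],[[0,0,0],[0,0,0],-1],[[0,0,0],[0,0,0],-1],[[0,0,0],[0,0,35],-1],[[0,0,0],[0,0,35],-1],[[0,0,0],[0,0,25],-1],[[0,0,0],[0,0,0],-1],[[0,0,0],[0,0,0],-1]]'

```text
clock: 19.45
eef_pos: [0.5084, 0.3112, 0.1574]
eef_rot: [-1.572, -0.004, 0.96]
force: [-0.3, 0.2, -1.3]
grip_width: 1.002
```

```bash
python3 wl.py w11
```

```text
19.45 [0.5084 0.3112 0.1574] [-1.5721 -0.0037  0.96  ] [-0.3  0.2 -1.3] 1.0015259193373123
```

Call:
drive_tool --moves '[[[0,0,-0.027],[-6,-38,0],-1],[[0,0,-0.027],[-6,-38,0],-1],[[0,0,-0.027],[-6,-38,0],-1],[[0,0,-0.027],[-6,-38,0],-1],[[0,0,-0.027],[-6,-38,0],-1],[[0,0,-0.027],[-6,-38,0],-1],[[0,0,-0.027],[-6,-38,0],-1],[[0,0,-0.027],[-6,-38,0],-1],[[0,0,-0.027],[-6,-38,0],-1],[[0,0,-0.027],[-6,-38,0],-1],[[0,0,0],[0,0,0],-1],[[0,0,0],[0,0,0],-1]]'

```text
clock: 20.5
eef_pos: [0.4455, -0.0721, 0.1546]
eef_rot: [-1.569, 0.003, 0.684]
force: [0.8, 1.0, -0.5]
grip_width: 0.999
```

Call:
drive_tool --moves '[[[0,0,0],[0,0,0],-1],[[0,0,0],[0,0,0],-1],[[0,0,0],[0,0,0],-1],[[0,0,0],[0,0,0],-1]]'

```text
clock: 20.83
eef_pos: [0.4475, -0.0679, 0.1554]
eef_rot: [-1.57, 0.0, 0.693]
force: [0.1, 0.0, 0.3]
grip_width: 1.0
```

```bash
python3 wl.py w12; python3 -c "
import cv2,numpy as np
a=cv2.resize(cv2.imread('pics/w12.png')[120:290,180:380],None,fx=2,fy=2,interpolation=cv2.INTER_CUBIC)
b=cv2.resize(cv2.imread('pics/w11.png')[120:290,180:380],None,fx=2,fy=2,interpolation=cv2.INTER_CUBIC)
cv2.imwrite('pics/w12c.png',np.hstack([a,b]))"
```

```text
20.8333 [ 0.4475 -0.0679  0.1554] [-1.5702e+00  1.0000e-04  6.9330e-01] [0.1 0.  0.3] 0.999890698481309
```

View pics/w12c.png

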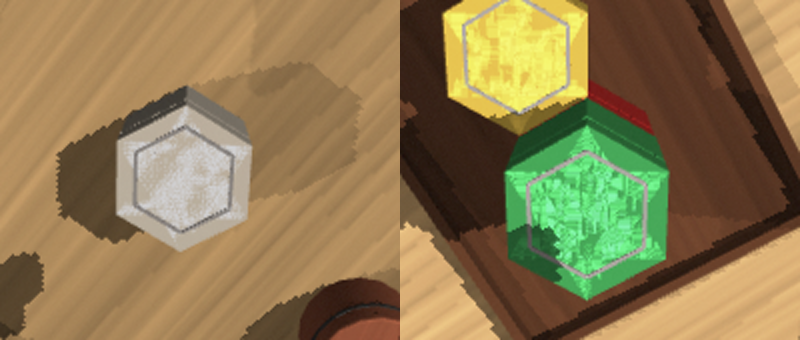

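Run:
```python
from hand import *
f=lambda p:np.array(p)/2+[180,120]
print(hand('w12',f([(186,127),(234,155),(232,207),(181,233),(135,205),(135,153)]),.044))
hand('w11',f([(188,151),(246,183),(244,246),(187,277),(129,247),(129,183)]),.093)
hand('w11',f([(118,-4),(170,25),(168,85),(119,112),(65,83),(64,25)]),.049)
```

```text
w12 centre [ 0.4477 -0.071 ] flat 37.9 jaw 39.7 along jaw mm -1.8 along toolz mm -2.5 r [20.7 21.2 21.1 21.2 21.  21.1]
[ 0.00018502 -0.00304994]
w11 centre [0.5077 0.3112] flat 54.7 jaw 55.0 along jaw mm -0.4 along toolz mm 0.5 r [20.8 20.9 20.7 21.  21.2 20.8]
w11 centre [0.4578 0.3163] flat 53.9 jaw 55.0 along jaw mm -24.8 along toolz mm 44.4 r [20.1 21.3 20.6 20.4 21.3 20.9]
```

Call:
drive_tool --moves '[[[0,0,-0.02],[0.2,-3,-28.8],-1],[[0,0,0],[0,0,-28.8],-1],[[0,0,0],[0,0,-28.8],-1],[[0,0,0],[0,0,-28.8],-1],[[0,0,0],[0,0,-28.8],-1],[[0,0,0],[0,0,0],-1],[[0,0,0],[0,0,0],0],[[0,0,0],[0,0,0],0.6],[[0,0,0],[0,0,0],1],[[0,0,0],[0,0,0],1],[[0,0,0],[0,0,0],1],[[0,0,0],[0,0,0],1]]'

```text
clock: 21.88
eef_pos: [0.4485, -0.0726, 0.0135]
eef_rot: [-1.573, -0.002, 0.67]
force: [-0.4, 0.8, 8.8]
grip_width: 0.579
```

Call:
drive_tool --moves '[[[0,0,0],[0,0,0],1],[[0,0,0],[0,0,0],1],[[0,0,0],[0,0,0],1]]'

```text
clock: 22.13
eef_pos: [0.4485, -0.0725, 0.0135]
eef_rot: [-1.573, -0.002, 0.67]
force: [-1.7, 0.0, 7.6]
grip_width: 0.578
```

```bash
python3 wl.py w13; python3 -c "
import cv2
cv2.imwrite('pics/w13c.png',cv2.resize(cv2.imread('pics/w13.png')[200:410,170:390],None,fx=2.7,fy=2.7))"
```

```text
22.1333 [ 0.4485 -0.0725  0.0135] [-1.573  -0.0023  0.6704] [-1.7  0.   7.6] 0.577641539972931
```

View pics/w13c.png

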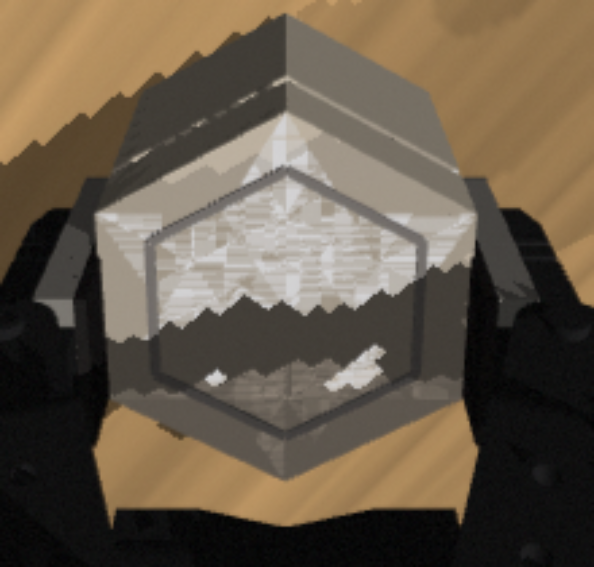

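Run:
```python
from hand import *
o=hand('w13',np.array([(286,168),(425,243),(418,375),(287,434),(155,375),(148,243)])/2.7+[170,200],.044)
dr=.958-.670; c,s=np.cos(dr),np.sin(dr); o2=np.array([c*o[0]-s*o[1],s*o[0]+c*o[1]])
t=np.array([.4572,.3161]); print(t-o2,(t-o2-[.4485,-.0725])*1e3,dr)
```

```text
w13 centre [ 0.4481 -0.0707] flat 38.4 jaw 38.4 along jaw mm 0.8 along toolz mm 1.7 r [21.2 21.  21.2 20.5 21.1 21.1]
[0.45811121 0.31443656] [  9.61120647 386.93656252] 0.2879999999999999
```

Call:
drive_tool --moves '[[[0,0,0],[0,0,35],1],[[0,0,0],[0,0,35],1],[[0,0,0],[0,0,35],1],[[0,0,0],[0,0,35],1],[[0,0,0.0288],[0.7,38.7,0],1],[[0,0,0.0288],[0.7,38.7,0],1],[[0,0,0.0288],[0.7,38.7,0],1],[[0,0,0.0288],[0.7,38.7,0],1],[[0,0,0.0288],[0.7,38.7,0],1],[[0,0,0.0288],[0.7,38.7,0],1],[[0,0,0.0288],[0.7,38.7,0],1],[[0,0,0.0288],[0.7,38.7,0],1]]'

```text
clock: 23.18
eef_pos: [0.4524, 0.2391, 0.1528]
eef_rot: [-1.571, -0.001, 0.902]
force: [1.2, -0.9, -2.0]
grip_width: 0.578
```

Call:
drive_tool --moves '[[[0,0,0.0288],[0.7,38.7,0],1],[[0,0,0.0288],[0.7,38.7,0],1],[[0,0,0],[0,0,0],1],[[0,0,0],[0,0,0],1],[[0,0,0],[0,0,0],1],[[0,0,0],[0,0,-20],1],[[0,0,0],[0,0,-10],1],[[0,0,0],[0,0,0],1],[[0,0,0],[0,0,0],1],[[0,0,0],[0,0,0],1],[[0,0,0],[0,0,0],1],[[0,0,0],[0,0,0],1]]'

```text
clock: 24.18
eef_pos: [0.455, 0.3145, 0.1223]
eef_rot: [-1.571, -0.001, 0.958]
force: [0.8, 0.1, -1.5]
grip_width: 0.574
```

Call:
drive_tool --moves '[[[0,0,0],[2.6,0,-10],1],[[0,0,0],[0,0,-14],1],[[0,0,0],[0,0,-14],1],[[0,0,0],[0,0,-12],1],[[0,0,0],[0,0,-4],1],[[0,0,0],[0,0,0],1],[[0,0,0],[0,0,0],1],[[0,0,0],[0,0,0],1],[[0,0,0],[0,0,0],1]]'

```text
clock: 24.93
eef_pos: [0.4576, 0.3149, 0.0683]
eef_rot: [-1.571, -0.001, 0.958]
force: [0.6, -0.2, -2.1]
grip_width: 0.578
```

Call:
drive_tool --moves '[[[0,0,0],[0,-0.3,-3],1],[[0,0,0],[0,0,-2],1],[[0,0,0],[0,0,-0.6],1],[[0,0,0],[0,0,0],1],[[0,0,0],[0,0,0],1],[[0,0,0],[0,0,0],1]]'

```text
clock: 25.43
eef_pos: [0.4573, 0.3143, 0.0626]
eef_rot: [-1.571, -0.001, 0.958]
force: [-1.8, 0.2, 5.9]
grip_width: 0.576
```

Call:
drive_tool --moves '[[[0,0,0],[0,0,0.3],0.1],[[0,0,0],[0,0,0],-0.2],[[0,0,0],[0,0,0],-0.6],[[0,0,0],[0,0,0],-1],[[0,0,0],[0,0,0],-1],[[0,0,0],[0,0,20],-1],[[0,0,0],[0,0,35],-1],[[0,0,0],[0,0,35],-1],[[0,0,0],[0,0,35],-1],[[0,0,0],[0,0,0],-1],[[0,0,0],[0,0,0],-1],[[0,0,0],[0,0,0],-1]]'

```text
clock: 26.43
eef_pos: [0.4566, 0.314, 0.187]
eef_rot: [-1.57, 0.001, 0.958]
force: [0.7, -0.1, 0.6]
grip_width: 1.001
```

```bash
python3 wl.py w14; python3 -c "
from h import *
snap('scene','s1')
a=cv2.resize(cv2.imread('pics/w14.png')[110:310,180:380],None,fx=2,fy=2,interpolation=cv2.INTER_CUBIC)
b=cv2.resize(cv2.imread('pics/s1.png')[90:290,190:390],None,fx=2,fy=2,interpolation=cv2.INTER_CUBIC)
cv2.imwrite('pics/w14c.png',np.hstack([a,b]))"
```

```text
26.4333 [0.4566 0.314  0.187 ] [-1.5704e+00  6.0000e-04  9.5830e-01] [ 0.7 -0.1  0.6] 1.0014978696170291
```

View pics/w14c.png

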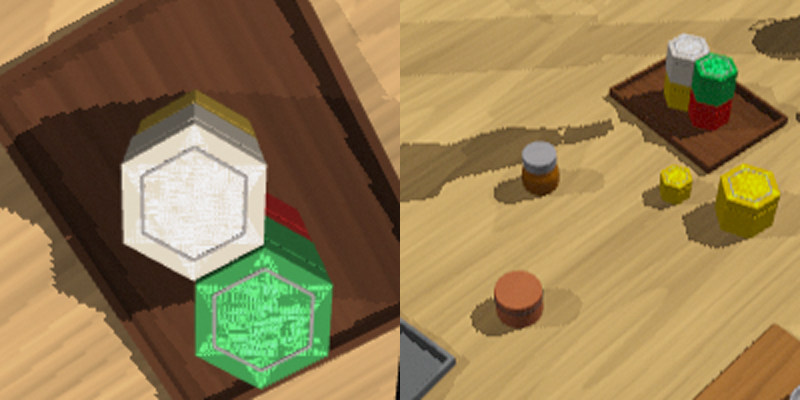

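Run:
```python
from hand import *
f=lambda p:np.array(p)/2+[180,110]
hand('w14',f([(194,147),(247,178),(246,233),(194,260),(143,232),(141,178)]),.093)
hand('w14',f([(265,268),(313,295),(312,345),(264,370),(214,345),(214,296)]),.093)
print(arm.sign_off())
```

```text
w14 centre [0.4567 0.316 ] flat 54.8 jaw 54.9 along jaw mm 1.7 along toolz mm 1.0 r [21.  20.9 21.1 20.7 20.7 21. ]
w14 centre [0.5082 0.3113] flat 55.6 jaw 54.9 along jaw mm 27.5 along toolz mm -43.8 r [21.  20.5 21.1 20.8 20.9 21. ]
the job is handed in; nothing more can be done
None
```

The four tins are packed two high in the brown tray, and I handed the job in at about 26.5 s of the 106 s allowed. I placed red first, slid the middle-sized yellow against it face to face, then set green on red and white on yellow.

What the last camera checks showed:
- **Bottom layer:** the red and yellow centres were 50.5 mm apart (50 mm means touching), with faces parallel within about 1°. No gap was visible.
- **Green on red:** centred within about 1 mm.
- **White on yellow:** centred within about 1.2 mm. I left it slightly away from green on purpose, so about a 1 mm gap remains between the two upper tins.
- **Other things:** in the last picture all four tins stand upright, and the gripper is open and clear, about 94 mm above the stack. The copper tin, the jar and the other two yellow tins are where they started. I never went near the blue bowl; it was outside that last crop, so I did not check it again.

**Disagreements:** the top camera read positions about 2–4 mm off from the wrist camera, so I used the wrist readings. Yellow at first stuck on the tray floor when pushed, with about 12 N pressing down. Lifting it by under 1 mm freed it, and it slid on, pushing red about 2 mm.

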